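# Store the bed knob in the tilt-out bin

### The arm

A 6-joint arm with a two-finger parallel gripper is mounted at the origin on a cart in front of the work surface, level with it; the furniture and walls round the work are solid. World frame = base frame: x ahead of the robot, y to its left, z up, the work surface at z = 0. Lengths are in m, angles in degrees, forces in N, time in s.
With the tool pointing down it reaches from about 0.4 to 0.825 m from the base axis. Payload 7 kg.
Tool frame: the origin (TCP) lies at the very end of the fingers, on their centre line; the grasp point (between the pads) lies 19 mm behind it (ctrl.grip_depth is the z of the grasp point in the tool frame, in m); z points along the fingers, y is the direction in which the jaws open and shut (so a half turn about z gives the same grasp; the last joint's range is limited). The gripper opens to 88 mm and grips with 3 to 60 N. Pads are 19 mm wide; open, the fingers measure 130 mm over their backs; the gripper's body (78 mm by 193 mm) begins 47 mm behind the grasp point.
Start: joints at [90.991, 20.546, 0.682, 0, -70.136, -16.507], TCP at [0.181, 0.65, 0.227] pointing down, gripper open.
Joint ranges: [-176.03, 176.03], [-82.01, 121.73], [-58.28, 71.71], [-173.87, 95.51], [-174.79, -0.11], [-173.66, 173.66]. Speed limits (degrees/s): [136.94, 136.94, 172.46, 180, 180, 180].

### API

Orientations are given as [roll, pitch, yaw] about the fixed x, y, z axes, in that order (R = Rz(yaw) Ry(pitch) Rx(roll)).
In Python, from plant import telemetry, snapshot, job, models, ctrl gives the robot as it stands.
- The arm moves only by the tool jog_arm, never from a script. Its argument "targets" is text: rows parted by semicolons, each of 7 numbers parted by spaces: the shift along the tool's x, y, z in m, then the turn, a rotation vector about the tool's x, y, z in degrees, then the gripper command: -1 is shut, 1 is fully open, values between are in proportion. A call has exactly 8 rows; each row is the pose to reach, as a shift and turn from the pose measured when the call began, along the tool's axes at that moment; what a row does not reach only later rows make up. A row lasts 1/8 s, in which the tool goes at most 62.5 mm and 10.7 degrees, less where a joint would pass 70% of its speed; a pose out of reach is approached as far as the arm can. A call with a gripper value outside its range is refused whole. The fingers move at their own pace and stop on an object; the grip force is fixed at half the most. Time passes only in rows, so rows that repeat a pose let the fingers close, or fill a call up. It gives the time, the measured TCP pose, the force and the opening at its end, in the units of the state.
- telemetry.get_obs(): the state, without advancing time (a new reading comes with each control period).
- snapshot(name): name is "scene" or "top" or "wrist"; returns a dict with "img" (384x512x3 uint8, red, green, blue), "range_z" (384x512 float32, m along the optical axis (not along the pixel's ray), 0 where there is no reading), "intrinsics" (3x3 intrinsics, pixels), "R" (3x3) and "t" (3): a world point X has camera coordinates R X + t. Camera axes: x right, y down, z forward; pixel columns grow to the right and rows downward; lengths in m; the calibration is good to about 2 mm. A picture is of the moment at which its call begins.
- job.close_job(): hands the job in, once; it reports no verdict.
Trained networks look in a picture, given as the dict that the camera call returned (one of the last four; its "shot" number tells which), for a name from the list of things; names that differ only in an ending like _2 or _b are one class to them, and where a whole thing is asked for, a point or a joint stands for the part that bears it (a point fixed in the world has none). Each returns a list of dicts, best first, with "conf" (0 to 1); they miss things now and then, are a little off and sometimes report something else, mostly with a low value. They report only what shows in the picture. A call takes as long as a camera call. They do not tell look-alikes from the thing itself.
- models.cut_out(name, picture): "region" (384x512 bool, what is visible of it) and "uv" ([column, row] in pixels, amid what is visible of it).
- models.spot_point(name, picture): "uv" ([column, row] in pixels: a listed point, or the origin of a listed thing).
The state is a dict: "clock": time; "joint_pos": joint angles; "qvel": joint speeds; "tau": joint torques, N m; "tool_pos": TCP position; "orientation": TCP orientation; "force": force on the tool from outside, world axes, zero at the start; "moment": the same for the moment, N m; "opening": finger opening in m.
Only numpy, scipy, OpenCV 4.12 (cv2) and the standard library are available. Lean on these libraries where they do the work, as an engineer would, in place of code of your own. Each camera call takes 0.05 s, during which the arm holds its last target.

### The job

Hook the lip on the front of the grey tilt-out bin and tip the bin forward to its stop, then put in it the wooden bed knob that stands at the front of the table between the bin and the red pliers. Push the bin back until it clicks fully shut with the knob inside, and leave everything else where it stands.

Things in the scene. Friction and masses are not known exactly. Their poses are not given: they have to be found in the camera images.
- bin_unit: fixed grey plastic housing, 150 deep (x) x 160 wide (y) x 186 mm high, open only at the front; origin at the centre of its underside, on the table; its x axis points from front to back (the front faces its own -x), z up. The bin fills its front and turns on a pin along y through (-66, 0, 20) mm in this frame
- bin (a joint): tilt of the bin, rad: 0 shut and caught, grows as its top tips forward, stop at 0.8. A sprung roller holds it in the last 0.05 rad (about 7 N at the lip frees it); pushed back, it meets the roller at about 0.11 and needs about 5 N to click past, else it stands ajar. In between it is slightly stiff (under 3 N at the lip) and stays where left up to 0.65; past 0.7 it sinks to its stop
- bin_lip (a point): mid floor of the pull lip, an upturned trough at the top of the bin's front; moves with the bin and has its axes (bin_unit's when shut). From the pin: (-29, 0, 120) mm. Open at the top; inside 40 mm front to back (20 mm each side of this point), 112 mm wide; floor 5 mm thick; front rim 5 mm thick, 28 mm high, as is the panel behind; roof's top 46 mm above this point when shut
- bin_inside (a point): middle of the bin's hollow, 41 mm over its floor; axes as bin_lip. From the pin: (48, 0, 45) mm. Hollow 102 mm front to back, 134 mm wide; front panel 148 mm high, back 98 mm. Shut, the roof covers it; tipped to the stop, its mouth reaches from the roof's front edge to 100 mm in front of it and the front panel's top is about 123 mm above the table
- knob_center (a point): centre (half-way up, 26 mm above its foot) of the loose dark-brown turned wooden bed knob, a rough ball 50 mm across and 53 mm high on a flat foot, standing on the table; about 0.09 kg; z up. A fixed heap of caps up to 90 mm high lies beyond it, from x = 0.51 m on, to the right of the bin
- bolt_tin: bystander: open grey tin, 60 mm across, 45 mm high; origin at the centre of its underside
- tape_measure: bystander: yellow tape measure, 66 x 76 x 34 mm; origin at the centre of its underside
- chrome_cap: bystander: round white and black wheel cap, 115 mm across, 67 mm high, left of the bin; origin at the centre of its underside
There are look-alikes about, which are no part of the job. Leave any green look-alike of the part that bears knob_center alone.

How it is judged (in metres and radians):
On the way, in this order (a step that is already met when the one before it is completed fails the run):
1. the bin is tipped well forward (beyond 0.6 rad) (value of joint bin above 0.6 rad), for 0.2 s.
2. the knob lies in the bin's hollow, let go (x of knob_center in the frame of bin_inside between -0.05 and 0.05 m and y of knob_center in the frame of bin_inside between -0.068 and 0.068 m and z of knob_center in the frame of bin_inside between -0.045 and 0.04 m and contact force between the fingers and bed_knob below 0.2 N), for 0.2 s.
At the end, for the whole second after the job is handed in: The bin is shut and caught (joint below 0.03 rad) with the knob's centre inside its hollow (within 50 mm of the middle front to back, 68 mm sideways, 45 mm below to 40 mm above) (value of joint bin below 0.03 rad and x of knob_center in the frame of bin_inside between -0.05 and 0.05 m and y of knob_center in the frame of bin_inside between -0.068 and 0.068 m and z of knob_center in the frame of bin_inside between -0.045 and 0.04 m); the robot touches nothing.
It fails at once if the tin is moved more than 30 mm (distance of bolt_tin from where it was at the start of the episode above 0.03 m).
It fails at once if the tape measure is moved more than 30 mm (distance of tape_measure from where it was at the start of the episode above 0.03 m).
It fails at once if the chrome cap is moved more than 30 mm (distance of chrome_cap from where it was at the start of the episode above 0.03 m).
It also fails if it takes over 70 s, if anything falls off the work surface, if the arm or the gripper's body presses on something with over 40 N, if the wrist force passes 120 N, or if a joint passes its speed limit or range.

## Working session

There is one attempt and no reset: what is moved stays moved. The work goes in short steps, Python scripts to look and compute and a tool call to move; the robot and the scene stay as the last step left them, time stands still between calls to the robot, and variables do not carry over. Pictures are saved under pics/ and viewed, and the job is handed in when it is done.

Besides the shell and the picture viewer there is one more tool, called after "Emit:" in YAML: its name, and indented under it one key for each argument. jog_arm: Moves the arm, as the interface text tells. Its arguments: {"type":"object","properties":{"targets":{"type":"string"}},"required":["targets"]}

```bash
mkdir -p pics; ls
cat > h.py <<'E'
import numpy as np, cv2
from plant import telemetry, snapshot, job, models, ctrl
from scipy.spatial.transform import Rotation as Ro
def save(s,n,crop=None,k=1):
    im=s["img"][:,:,::-1]
    if crop: a,b,c,d=crop; im=im[b:d,a:c]
    if k!=1: im=cv2.resize(im,None,fx=k,fy=k,interpolation=cv2.INTER_CUBIC)
    cv2.imwrite("pics/"+n+".png",im)
def cloud(s):
    K=s["intrinsics"];z=s["range_z"];v,u=np.mgrid[:z.shape[0],:z.shape[1]]
    c=np.stack([(u-K[0,2])/K[0,0]*z,(v-K[1,2])/K[1,1]*z,z],-1)
    w=(c-s["t"])@s["R"]; w[z<=0]=np.nan
    return w
def proj(s,X):
    c=s["R"]@np.array(X)+s["t"];p=s["intrinsics"]@c;return p[:2]/p[2]
E
python3 - <<'E'
from h import *
print({k:np.round(v,3) for k,v in telemetry.get_obs().items()})
for n in ["scene","top"]:
    s=snapshot(n);save(s,n+"0",None,1.5);w=cloud(s)
    for nm in ["bin_unit","bin","bin_lip","knob_center","bolt_tin","tape_measure","chrome_cap"]:
        for d in models.cut_out(nm,s)[:4]:
            p=w[d["region"]]
            print(n,nm,"cut",round(d["conf"],2),np.round(d["uv"]),np.round(np.nanmedian(p,0),3),np.round(np.nanpercentile(p,[3],axis=0),3),np.round(np.nanpercentile(p,[97],axis=0),3))
        for d in models.spot_point(nm,s)[:4]:
            u,v=np.round(d["uv"]).astype(int); print(n,nm,"pt",round(d["conf"],2),u,v,np.round(w[v,u],3))
E
```

```text
pics
{'clock': np.float64(0.0), 'joint_pos': array([ 9.0991e+01,  2.0591e+01,  6.3400e-01, -1.9000e-02, -7.0135e+01,
       -1.6508e+01]), 'qvel': array([ 0.057, -0.007, -0.033, -0.1  , -0.04 ,  0.023]), 'tau': array([ 2.0000e-03, -5.8272e+01,  2.9305e+01,  6.9970e+00,  7.0000e-03,
       -0.0000e+00]), 'tool_pos': array([0.18 , 0.65 , 0.226]), 'orientation': array([ 1.79906e+02, -9.00000e-03, -1.55230e+01]), 'force': array([ 0.418, -0.294, -0.773]), 'moment': array([-0.035, -0.009,  0.021]), 'opening': np.float64(0.087)}
scene bin_unit cut 0.67 [295. 170.] [0.661 0.077 0.127] [[0.567 0.065 0.008]] [[0.741 0.204 0.186]]
scene bin_unit pt 0.62 295 197 [0.665 0.071 0.04 ]
scene bin cut 0.57 [268. 158.] [0.58  0.137 0.14 ] [[0.544 0.067 0.027]] [[0.6   0.423 0.168]]Traceback (most recent call last):
  File "<stdin>", line 9, in <module>
ValueError: it knows: bin_inside, bin_lip, bin_unit, bolt_tin, chrome_cap, knob_center, tape_measure
```

Run:
```python
from h import *
for n in ["scene","top"]:
    s=snapshot(n);save(s,n+"0",None,1.5);w=cloud(s);np.savez("/tmp/"+n,w=w,img=s["img"])
    for nm in ["bin_unit","bin","bin_lip","knob_center","bolt_tin","tape_measure","chrome_cap"]:
        for d in models.cut_out(nm,s)[:4]:
            p=w[d["region"]]
            print(n,nm,"cut",round(d["conf"],2),np.round(d["uv"]),np.round(np.nanmedian(p,0),3),np.round(np.nanpercentile(p,[3],axis=0),3),np.round(np.nanpercentile(p,[97],axis=0),3))
        if nm!="bin":
         for d in models.spot_point(nm,s)[:4]:
            u,v=np.round(d["uv"]).astype(int); print(n,nm,"pt",round(d["conf"],2),u,v,np.round(w[v,u],3))
```

```text
scene bin_unit cut 0.72 [294. 172.] [0.662 0.077 0.127] [[0.569 0.065 0.007]] [[0.741 0.205 0.186]]
scene bin_unit pt 0.95 295 197 [0.665 0.072 0.039]
scene bin cut 0.77 [268. 157.] [0.58  0.136 0.14 ] [[0.545 0.078 0.04 ]] [[0.597 0.204 0.167]]
scene bin_lip cut 0.61 [273. 160.] [0.582 0.134 0.14 ] [[0.544 0.075 0.033]] [[0.598 0.209 0.167]]
scene bin_lip pt 0.88 271 156 [0.583 0.161 0.14 ]
scene knob_center cut 0.86 [193. 232.] [ 0.4   -0.168  0.037] [[ 0.378 -0.176  0.013]] [[ 0.419 -0.148  0.051]]
scene knob_center cut 0.56 [215. 217.] [ 0.441 -0.071  0.034] [[ 0.412 -0.081 -0.001]] [[ 0.462 -0.032  0.051]]
scene knob_center cut 0.19 [199. 254.] [ 0.431 -0.267  0.026] [[ 0.406 -0.28   0.005]] [[ 0.458 -0.22   0.044]]
scene knob_center pt 0.82 198 230 [ 0.409 -0.165  0.045]
scene knob_center pt 0.61 294 195 [0.661 0.074 0.045]
scene knob_center pt 0.52 215 219 [ 0.439 -0.081  0.032]
scene bolt_tin cut 0.87 [198. 257.] [ 0.431 -0.265  0.026] [[ 0.405 -0.28   0.003]] [[ 0.46  -0.22   0.044]]
scene bolt_tin cut 0.17 [200. 302.] [ 0.463 -0.404  0.029] [[ 0.424 -0.423 -0.002]] [[ 0.493
[... 1149 characters left out ...]
 0.141 0.141] [[0.54  0.08  0.098]] [[0.595 0.201 0.168]]
top knob_center pt 0.71 306 240 [ 0.39  -0.15   0.047]
top knob_center pt 0.69 272 229 [ 0.437 -0.058  0.055]
top bolt_tin cut 0.92 [334. 221.] [ 0.429 -0.253  0.004] [[ 0.4   -0.277 -0.002]] [[ 0.455 -0.22   0.046]]
top bolt_tin pt 0.63 332 223 [ 0.43  -0.243 -0.   ]
top tape_measure cut 0.91 [379. 205.] [ 0.459 -0.383  0.032] [[ 0.43  -0.415  0.01 ]] [[ 0.489 -0.355  0.036]]
top tape_measure pt 0.83 380 209 [ 0.443 -0.384  0.036]
top tape_measure pt 0.27 271 228 [ 0.44  -0.056  0.055]
top chrome_cap cut 0.95 [114. 230.] [0.5   0.389 0.064] [[0.452 0.341 0.004]] [[0.553 0.444 0.069]]
top chrome_cap pt 0.72 120 234 [0.494 0.372 0.066]
```

View pics/scene0.png

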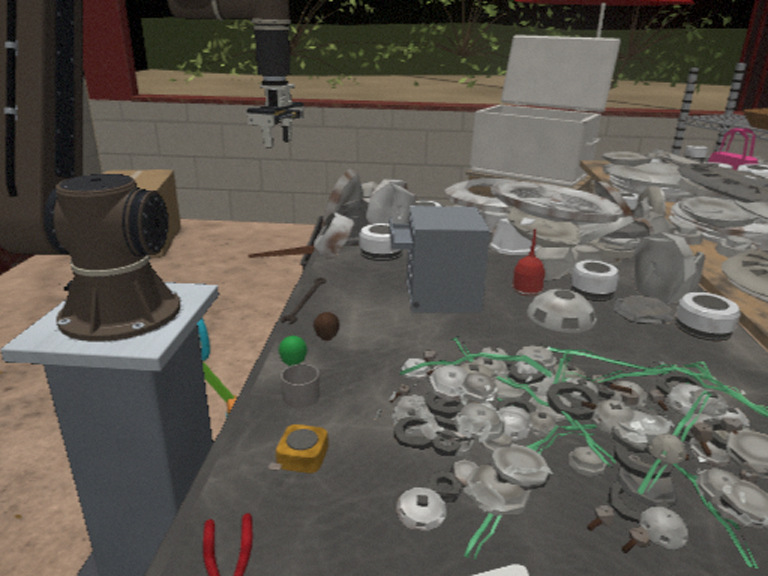

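View pics/top0.png

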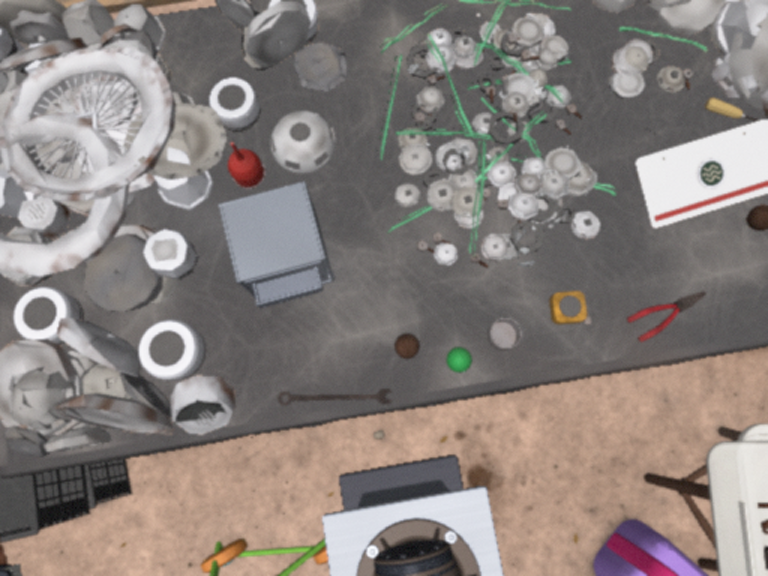

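The candidates, in the 768-px views, are brown at top (406,345) / scene (326,325), green at top (459,358), and another brown at the right edge, top (760,215). The brown one at (406,345) fits: it's at the table front, between the bin and the red pliers. The green one is excluded and the edge one lies beyond the pliers. I'll confirm with a crop and fit the bin pose.

Run:
```python
from h import *
d=np.load("/tmp/top.npz");w=d["w"];img=d["img"]
cv2.imwrite("pics/crop1.png",cv2.resize(img[150:290,130:350,::-1],None,fx=3.5,fy=3.5,interpolation=cv2.INTER_CUBIC))
z=w[...,2]; x=w[...,0];y=w[...,1]
m=(z>.178)&(z<.195)&(x>.5)&(x<.8)&(y>.0)&(y<.3)
pts=np.float32(w[m][:,:2]); r=cv2.minAreaRect(pts); print(m.sum(),r,np.round(cv2.boxPoints(r),3),np.median(z[m]))
m2=(z>.13)&(z<.175)&(x>.5)&(x<.62)&(y>.05)&(y<.23)
r=cv2.minAreaRect(np.float32(w[m2][:,:2])); print(m2.sum(),r,np.round(cv2.boxPoints(r),3)); print(np.histogram(z[m2],10))
s=np.load("/tmp/scene.npz")["w"]
for c in (w,s):
    k=(c[...,2]>.006)&(abs(c[...,0]-.437)<.04)&(abs(c[...,1]+.055)<.04)
    P=c[k];A=np.c_[2*P,np.ones(len(P))];q=np.linalg.lstsq(A,(P**2).sum(1),rcond=None)[0]
    print("knob",len(P),np.round(q[:3],4),np.sqrt(q[3]+q[:3]@q[:3]),np.round(P.min(0),3),np.round(P.max(0),3))
```

```text
3232 ((0.6620486378669739, 0.15345492959022522), (0.15146887302398682, 0.16022977232933044), 6.101577281951904) [[0.578 0.225]
 [0.595 0.066]
 [0.746 0.082]
 [0.729 0.241]] 0.18512558620278632
987 ((0.570220947265625, 0.13983605802059174), (0.06503138691186905, 0.15942198038101196), 11.51305103302002) [[0.522 0.211]
 [0.554 0.055]
 [0.618 0.068]
 [0.586 0.224]]
(array([ 12, 240, 298,  57,  71,  46,  49,  90, 118,   6]), array([0.13003657, 0.13448128, 0.13892599, 0.1433707 , 0.14781541,
       0.15226012, 0.15670483, 0.16114954, 0.16559424, 0.17003895,
       0.17448366]))
knob 229 [ 0.4365 -0.0558  0.0294] 0.023768140363693468 [ 0.412 -0.08   0.025] [ 0.461 -0.031  0.055]
knob 247 [ 0.4398 -0.0564  0.027 ] 0.0244236477798239 [ 0.418 -0.083  0.008] [ 0.464 -0.047  0.053]
```

View pics/crop1.png

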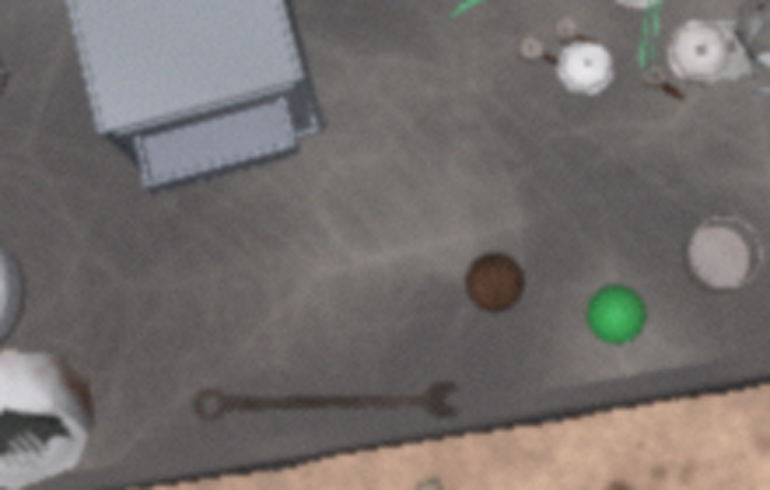

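The crop confirms it: a dark-brown round knob at crop (495,282), with the green one separate at (616,314). Next I'll refine the bin yaw and check heights around the path.

```bash
cat >> h.py <<'E'
def rows(poses,grip):
    """poses: list of (pos, rotvec-matrix R). prints rows in the tool frame"""
    o=telemetry.get_obs();R0=Ro.from_euler("xyz",o["orientation"],degrees=True);p0=np.array(o["tool_pos"])
    out=[]
    for p,R in poses:
        d=R0.inv().apply(np.array(p)-p0);r=(R0.inv()*R).as_rotvec(degrees=True)
        out.append(" ".join("%.4f"%v for v in d)+" "+" ".join("%.2f"%v for v in r)+" %g"%grip)
    print(";\n".join(out))
def down(yaw): return Ro.from_euler("xyz",[180,0,yaw],degrees=True)
E
python3 - <<'E'
from h import *
from scipy.optimize import minimize
d=np.load("/tmp/top.npz");w=d["w"];z=w[...,2];x=w[...,0];y=w[...,1]
m=(z>.178)&(z<.195)&(x>.5)&(x<.8)&(y>.0)&(y<.3)
# edges: per image row left/right boundary, per column front boundary
L=[];Rr=[];F=[];B=[]
for r in range(m.shape[0]):
    c=np.where(m[r])[0]
    if len(c)>30: L.append(w[r,c[0],:2]);Rr.append(w[r,c[-1],:2])
for c in range(m.shape[1]):
    r=np.where(m[:,c])[0]
    if len(r)>30: F.append(w[r[-1],c,:2]);B.append(w[r[0],c,:2])
for n,e in zip("LRFB",(L,Rr,F,B)):
    e=np.float32(e)[4:-4]; vx,vy,x0,y0=cv2.fitLine(e,cv2.DIST_HUBER,0,.01,.01).ravel(); print(n,len(e),np.degrees(np.arctan2(vy,vx)),x0,y0)
a=(z>.16)&(z<.175)&(x>.5)&(x<.57)&(y>.05)&(y<.23)
e=np.float32(w[a][:,:2]);print("rim",len(e),e.mean(0),np.degrees(np.arctan2(*cv2.fitLine(e,cv2.DIST_HUBER,0,.01,.01).ravel()[:2][::-1])),np.round(e[:,1].min(),3),e[:,1].max())
f=(z>.13)&(z<.146)&(x>.53)&(x<.62)&(y>.05)&(y<.23); print("floor",w[f].mean(0),np.median(z[f]))
for yy in np.arange(0,.7,.05):
    k=(abs(y-yy)<.025)&(x>.15)&(x<.8); print(round(yy,2),[ (round(xx,2),round(float(np.nanmax(z[k&(abs(x-xx)<.05)],initial=0)),2)) for xx in np.arange(.2,.8,.1)])
for xx in np.arange(.48,.6,.02):
    k=(abs(x-xx)<.01)&(y<0.03)&(y>-.2); print("heap",round(xx,2),[round(float(np.nanmax(z[k&(abs(y-q)<.02)],initial=0)),3) for q in np.arange(-.18,.03,.04)])
E
```

```text
L 44 5.58819 0.66724926 0.23282644
R 44 5.882481 0.65276384 0.07330801
F 50 -84.05641 0.58750045 0.15273884
B 50 -84.05934 0.734369 0.15835904
rim 103 [0.5445798  0.13962713] -84.37313 0.082 0.19850188
floor [0.57053688 0.14407041 0.1393836 ] 0.13931698512277302
0.0 [(np.float64(0.2), 0.0), (np.float64(0.3), 0.01), (np.float64(0.4), 0.01), (np.float64(0.5), 0.01), (np.float64(0.6), 0.01), (np.float64(0.7), 0.01), (np.float64(0.8), 0.01)]
0.05 [(np.float64(0.2), 0.0), (np.float64(0.3), 0.01), (np.float64(0.4), 0.01), (np.float64(0.5), 0.01), (np.float64(0.6), 0.19), (np.float64(0.7), 0.19), (np.float64(0.8), 0.01)]
0.1 [(np.float64(0.2), 0.0), (np.float64(0.3), 0.01), (np.float64(0.4), 0.01), (np.float64(0.5), 0.17), (np.float64(0.6), 0.19), (np.float64(0.7), 0.19), (np.float64(0.8), 0.0)]
0.15 [(np.float64(0.2), 0.0), (np.float64(0.3), 0.01), (np.float64(0.4), 0.01), (np.float64(0.5), 0.17), (np.float64(0.6), 0.19), (np.float64(0.7), 0.19), (np.float64(0.8), 0.0)]
0.2 [(np.float64(0.2), 0.0), (np.float64(0.3), 0.01), (np.float64(0.4), 0.01), (np.float64(0.5), 0.17), (np.float64(0.6),
[... 1287 characters left out ...]
np.float64(0.8), 0.16)]
0.6 [(np.float64(0.2), 0.31), (np.float64(0.3), 0.04), (np.float64(0.4), 0.13), (np.float64(0.5), 0.13), (np.float64(0.6), 0.08), (np.float64(0.7), 0.14), (np.float64(0.8), 0.06)]
0.65 [(np.float64(0.2), 0.0), (np.float64(0.3), 0.03), (np.float64(0.4), 0.13), (np.float64(0.5), 0.13), (np.float64(0.6), 0.09), (np.float64(0.7), 0.14), (np.float64(0.8), 0.13)]
heap 0.48 [0.005, 0.006, 0.005, 0.005, 0.007, 0.005]
heap 0.5 [0.005, 0.005, 0.006, 0.005, 0.007, 0.007]
heap 0.52 [0.007, 0.005, 0.005, 0.005, 0.005, 0.005]
heap 0.54 [0.007, 0.004, 0.005, 0.005, 0.004, 0.004]
heap 0.56 [0.005, 0.005, 0.005, 0.006, 0.006, 0.006]
heap 0.58 [0.023, 0.005, 0.004, 0.006, 0.006, 0.004]
```

```bash
cat >> h.py <<'E'
O=np.array([.661,.1535,0]);YAW=5.9;RU=Ro.from_euler("z",YAW,degrees=True)
def U(x,y,z): return O+RU.apply([x/1e3,y/1e3,z/1e3])
E
python3 - <<'E'
from h import *
a=np.array([.1808,.65,.227]);o=telemetry.get_obs()
b=U(-96,0,280)
print(b)
P=[([.181,.65,.28],down(-15.5)),([.21,.62,.30],down(-15)),(b+[0,0,.0],down(YAW))]
rows(P,-1)
E
```

```text
[0.56550853 0.14363192 0.28      ]
0.0005 0.0002 -0.0535 0.00 -0.00 -0.01 -1;
0.0365 0.0214 -0.0734 0.00 -0.00 -0.51 -1;
0.5064 0.3853 -0.0534 0.00 -0.00 -21.41 -1
```

Emit:
jog_arm:
  targets: "0 0 -0.053 0 0 0 -1; 0.036 0.021 -0.075 0 0 0 -1; 0.08 0.06 -0.08 0 0 -3 -1; 0.12 0.095 -0.08 0 0 -6 -1; 0.17 0.13 -0.08 0 0 -9 -1; 0.215 0.165 -0.08 0 0 -12 -1; 0.26 0.2 -0.08 0 0 -14 -1; 0.3 0.23 -0.08 0 0 -16 -1"

```text
clock: 2.6
tool_pos: [0.409, 0.3467, 0.307]
orientation: [-180.0, -0.0, 0.5]
force: [-1.0, 0.2, 0.4]
opening: 0.0133
```

Run:
```python
from h import *
o=telemetry.get_obs();print(o["tool_pos"],o["orientation"],o["joint_pos"],o["opening"])
rows([(U(-96,0,280),down(YAW))],-1)
```

```text
[0.40899269 0.34674842 0.30701075] [-1.79959912e+02 -2.96270967e-02  5.42946740e-01] [ 6.12555334e+01  4.84506360e+00 -9.29057487e+00  6.42524654e-03
 -7.58149044e+01  2.92858518e+01] 0.013258818583992518
0.1546 0.2046 0.0269 -0.04 -0.03 -5.36 -1
```

Emit:
jog_arm:
  targets: "0.035 0.045 0 0 0 -1 -1; 0.07 0.09 0.005 0 0 -2 -1; 0.105 0.135 0.01 0 0 -3.5 -1; 0.135 0.175 0.02 0 0 -4.5 -1; 0.154 0.2045 0.027 0 0 -5.4 -1; 0.154 0.2045 0.027 0 0 -5.4 -1; 0.154 0.2045 0.027 0 0 -5.4 -1; 0.154 0.2045 0.027 0 0 -5.4 -1"

```text
clock: 3.6
tool_pos: [0.5647, 0.1445, 0.2804]
orientation: [-179.9, -0.1, 6.0]
force: [0.3, -0.3, -0.1]
opening: -0.0
```

Run:
```python
from h import *
o=telemetry.get_obs();print(o["tool_pos"],o["orientation"],o["joint_pos"],o["opening"],o["force"])
s=snapshot("wrist");save(s,"wr1",None,1.5)
rows([(U(-96,0,230),down(YAW)),(U(-96,0,148),down(YAW))],-1)
```

```text
[0.56468532 0.14450602 0.28039646] [-1.79941042e+02 -7.24837910e-02  6.00042723e+00] [ 3.35527762e+01  1.01128808e+01 -6.50111521e+00 -1.95695420e-02
 -7.32944701e+01  6.24532987e+01] -2.9166734304338483e-05 [ 0.30710642 -0.33875468 -0.05868974]
0.0006 0.0011 0.0504 -0.06 -0.07 0.11 -1;
0.0005 0.0012 0.1324 -0.06 -0.07 0.11 -1
```

View pics/wr1.png

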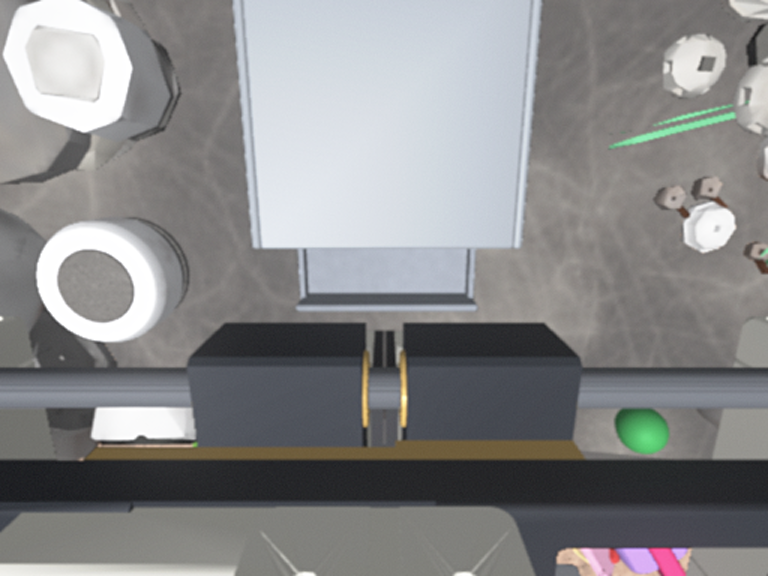

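The wrist view shows the bin square-on: the trough spans cols 300–475, rows 250–305, centred on the shut fingers at col 385. I'm lowering into it.

Emit:
jog_arm:
  targets: "0.0006 0.001 0.03 0 0 0 -1; 0.0006 0.001 0.06 0 0 0 -1; 0.0006 0.001 0.085 0 0 0 -1; 0.0006 0.001 0.1 0 0 0 -1; 0.0006 0.001 0.115 0 0 0 -1; 0.0006 0.001 0.125 0 0 0 -1; 0.0006 0.001 0.132 0 0 0 -1; 0.0006 0.001 0.132 0 0 0 -1"

```text
clock: 4.65
tool_pos: [0.5654, 0.1438, 0.1482]
orientation: [-180.0, -0.1, 6.0]
force: [-0.3, 0.3, 0.0]
opening: 0.0005
```

```bash
cat >> h.py <<'E'
PX,PZ=-66.,20.
def arc(th,px,pz,f=1.0):
    """pose with TCP at bin-frame (px,pz) from the pin at tilt th, tool leaning f*th"""
    c,s=np.cos(th),np.sin(th)
    p=U(PX+px*c-pz*s,0,PZ+pz*c+px*s)
    ay=RU.apply([0,1,0])
    return p,Ro.from_rotvec(-ay*th*f)*down(YAW)
E
python3 - <<'E'
from h import *
o=telemetry.get_obs();print(o["tool_pos"],o["orientation"],o["force"])
T=[0,0,.08,.16,.24,.32,.40,.40]; PXs=[-35,-40,-41,-41,-41,-41,-41,-41]
rows([arc(t,px,128) for t,px in zip(T,PXs)],-1)
s=snapshot("scene");save(s,"sc1",(200,60,400,260),3)
E
```

```text
[0.56544982 0.14375056 0.14815631] [-1.79950639e+02 -5.06708375e-02  6.01022604e+00] [-0.31400947  0.26441461  0.01019691]
-0.0050 0.0001 0.0002 -0.05 -0.05 0.11 -1;
-0.0100 0.0001 0.0001 -0.05 -0.05 0.11 -1;
-0.0211 0.0001 0.0038 -0.05 4.53 0.11 -1;
-0.0308 0.0001 0.0083 -0.06 9.12 0.11 -1;
-0.0402 0.0001 0.0135 -0.06 13.70 0.10 -1;
-0.0492 0.0000 0.0195 -0.07 18.28 0.10 -1;
-0.0576 0.0000 0.0262 -0.07 22.87 0.10 -1;
-0.0576 0.0000 0.0262 -0.07 22.87 0.10 -1
```

View pics/sc1.png

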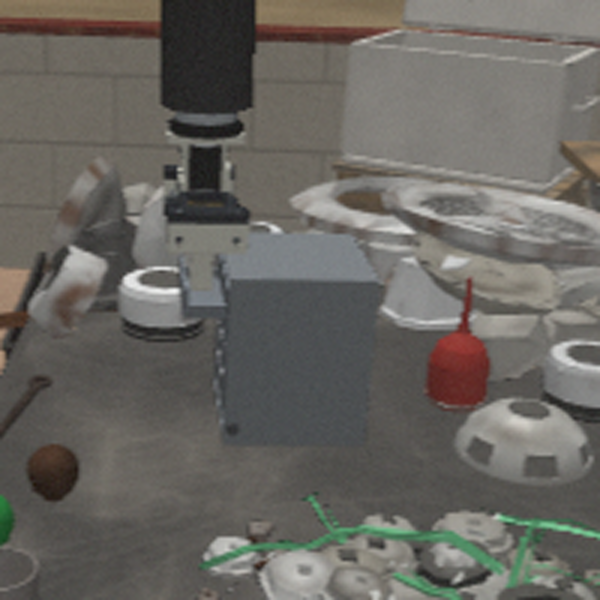

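The fingertips sit in the trough at crop (205,290). Pulling along the arc.

Emit:
jog_arm:
  targets: "-0.005 0 0 0 0 0 -1; -0.01 0 0 0 0 0 -1; -0.021 0 0.004 0 4.5 0 -1; -0.031 0 0.0083 0 9 0 -1; -0.040 0 0.0135 0 13.7 0 -1; -0.049 0 0.0195 0 18.3 0 -1; -0.0576 0 0.0262 0 22.9 0 -1; -0.0576 0 0.0262 0 22.9 0 -1"

```text
clock: 5.7
tool_pos: [0.5111, 0.1393, 0.1282]
orientation: [-179.8, -22.8, 6.0]
force: [0.6, 3.0, 1.4]
opening: 0.0002
```

Run:
```python
from h import *
o=telemetry.get_obs();print(o["tool_pos"],o["orientation"],o["force"],o["joint_pos"])
T=[.46,.52,.58,.64,.70,.76,.80,.80]
rows([arc(t,-41,128) for t in T],-1)
s=snapshot("scene");save(s,"sc2",(180,60,380,260),3)
```

```text
[0.5110937  0.13928332 0.12821701] [-179.7608997   -22.7967036     5.98166294] [0.59992188 3.04596299 1.41831608] [ 38.86513297   0.22382473 -58.28571586  45.65870681 -16.81231792
  14.82305035]
-0.0128 0.0013 0.0073 -0.27 3.56 0.07 -1;
-0.0203 0.0013 0.0105 -0.28 7.00 0.06 -1;
-0.0275 0.0013 0.0141 -0.28 10.43 0.05 -1;
-0.0345 0.0013 0.0181 -0.28 13.87 0.04 -1;
-0.0412 0.0013 0.0225 -0.28 17.31 0.03 -1;
-0.0477 0.0013 0.0274 -0.28 20.75 0.03 -1;
-0.0518 0.0013 0.0308 -0.28 23.04 0.02 -1;
-0.0518 0.0013 0.0308 -0.28 23.04 0.02 -1
```

View pics/sc2.png

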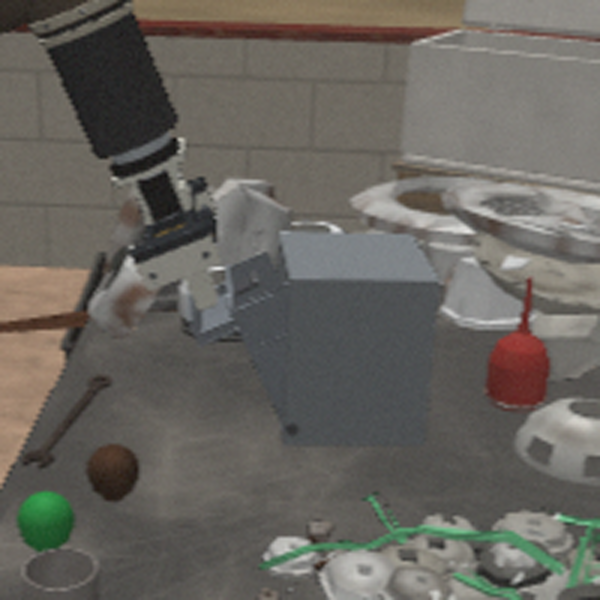

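Joint 3 reached its limit near -58.28 from the lean, so I'm easing the lean back while continuing the pull.

Run:
```python
from h import *
T=[.40,.42,.46,.50,.54,.58,.62,.62];L=[.36,.31,.27,.24,.21,.19,.18,.18]
for pz in (130,):
    rows([arc(t,-42,pz,l/t) for t,l in zip(T,L)],-1)
```

```text
-0.0080 0.0026 0.0032 -0.38 -2.31 0.09 -1;
-0.0106 0.0026 0.0040 -0.38 -5.18 0.10 -1;
-0.0157 0.0026 0.0059 -0.38 -7.47 0.10 -1;
-0.0208 0.0026 0.0080 -0.38 -9.19 0.11 -1;
-0.0257 0.0026 0.0103 -0.38 -10.91 0.11 -1;
-0.0306 0.0026 0.0128 -0.38 -12.05 0.12 -1;
-0.0354 0.0027 0.0155 -0.38 -12.62 0.12 -1;
-0.0354 0.0027 0.0155 -0.38 -12.62 0.12 -1
```

Emit:
jog_arm:
  targets: "-0.002 0 0.002 0 -4 0 -1; -0.008 0 0.004 0 -8 0 -1; -0.0155 0.001 0.006 0 -10 0 -1; -0.021 0.001 0.008 0 -11 0 -1; -0.026 0.002 0.0103 0 -12 0 -1; -0.031 0.002 0.0128 0 -12.5 0 -1; -0.0354 0.002 0.0155 0 -12.6 0 -1; -0.0354 0.002 0.0155 0 -12.6 0 -1"

```text
clock: 6.75
tool_pos: [0.4855, 0.1356, 0.1008]
orientation: [-179.7, -10.3, 6.1]
force: [0.3, -0.3, 0.0]
opening: 0.0008
```

Run:
```python
from h import *
o=telemetry.get_obs();print(o["tool_pos"],o["orientation"],o["force"],o["joint_pos"])
T=[.65,.68,.71,.74,.77,.79,.79,.79];L=[.17]*8
rows([arc(t,-42,130,l/t) for t,l in zip(T,L)],-1)
s=snapshot("scene");save(s,"sc3",(180,60,380,260),3)
```

```text
[0.48549532 0.13556244 0.10083238] [-179.70990514  -10.29172703    6.07137007] [ 0.28561958 -0.25915912  0.0267816 ] [ 42.35569514   5.86718692 -42.76320237  10.66139149 -33.3279596
  45.23658937]
-0.0022 0.0002 0.0024 -0.32 -0.55 0.17 -1;
-0.0050 0.0002 0.0053 -0.32 -0.55 0.17 -1;
-0.0078 0.0002 0.0084 -0.32 -0.55 0.17 -1;
-0.0105 0.0002 0.0115 -0.32 -0.55 0.17 -1;
-0.0131 0.0002 0.0146 -0.32 -0.55 0.17 -1;
-0.0147 0.0002 0.0168 -0.32 -0.55 0.17 -1;
-0.0147 0.0002 0.0168 -0.32 -0.55 0.17 -1;
-0.0147 0.0002 0.0168 -0.32 -0.55 0.17 -1
```

View pics/sc3.png

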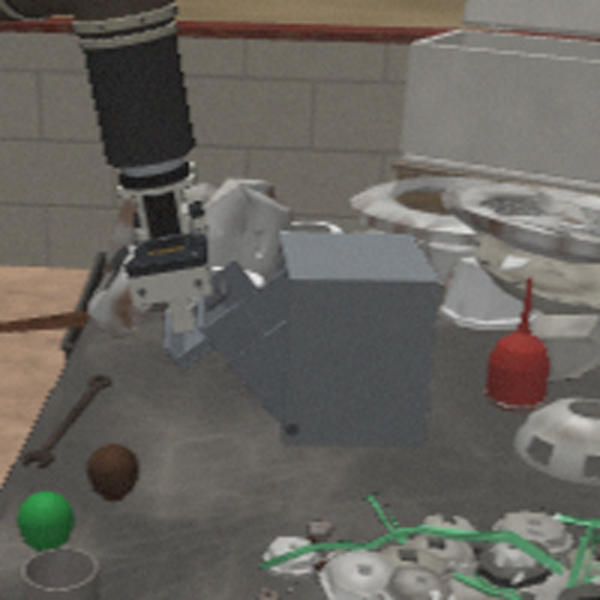

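The bin has tipped to roughly 40° (tip at crop (190,335)), with no load on the tool. I'm continuing to the stop.

Emit:
jog_arm:
  targets: "-0.002 0 0.0024 0 0 0 -1; -0.005 0 0.0053 0 0 0 -1; -0.0078 0 0.0084 0 0 0 -1; -0.0105 0 0.0115 0 0 0 -1; -0.0131 0 0.0146 0 0 0 -1; -0.0147 0 0.016 0 0 0 -1; -0.0147 0 0.016 0 0 0 -1; -0.0147 0 0.016 0 0 0 -1"

```text
clock: 7.8
tool_pos: [0.4745, 0.1348, 0.083]
orientation: [-179.7, -10.3, 6.1]
force: [1.5, -0.2, 1.6]
opening: 0.0006
```

Run:
```python
from h import *
o=telemetry.get_obs();print(o["tool_pos"],o["orientation"],o["force"],o["joint_pos"])
p=np.array(o["tool_pos"])
rows([(p+[0,0,.03],Ro.from_euler("xyz",[180,-10,6],degrees=True)),(p+[0,0,.12],down(YAW)),([.437,-.056,.12],down(10))],1)
s=snapshot("scene");save(s,"sc4",(180,60,380,260),3)
```

```text
[0.47446464 0.13475287 0.08296406] [-179.68532572  -10.34090697    6.07776699] [ 1.50674806 -0.18841865  1.62686508] [ 43.24542191   6.38106462 -45.82941889  12.05906773 -29.87641681
  42.8084857 ]
0.0054 -0.0002 -0.0295 -0.33 -0.34 0.08 1;
0.0215 -0.0006 -0.1180 -0.33 -10.34 0.21 1;
-0.0499 0.1855 -0.0478 0.04 -10.35 -3.88 1
```

View pics/sc4.png

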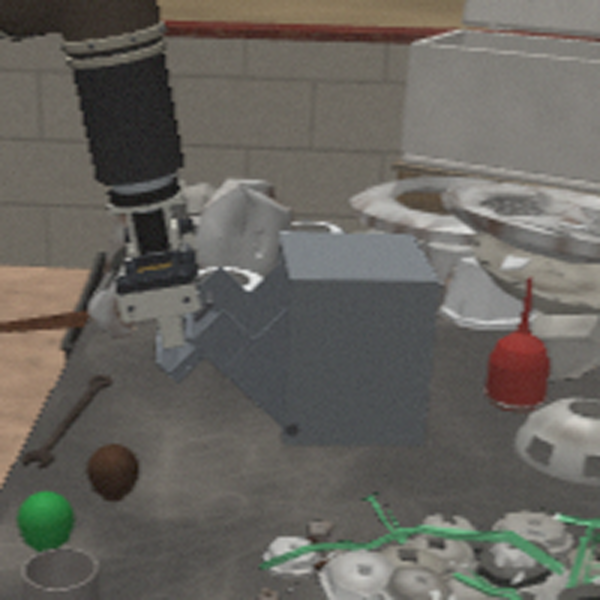

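The bin is at its stop. Next: withdraw and go over the knob.

Emit:
jog_arm:
  targets: "0 0 -0.03 0 0 0 -1; 0.003 0 -0.07 0 -2 0 -1; 0.015 0 -0.11 0 -8 0 -1; 0.005 0.04 -0.115 0 -10 0 1; -0.01 0.09 -0.1 0 -10.3 0 1; -0.03 0.14 -0.08 0 -10.3 0 1; -0.052 0.1855 -0.06 0 -10.3 0 1; -0.052 0.1855 -0.06 0 -10.3 0 1"

```text
clock: 8.85
tool_pos: [0.4298, -0.0592, 0.1297]
orientation: [-179.7, 0.2, 5.9]
force: [1.4, -0.4, -0.4]
opening: 0.0451
```

Run:
```python
from h import *
o=telemetry.get_obs();print(o["tool_pos"],o["orientation"],o["force"],o["joint_pos"],o["opening"])
for n in("top","scene","wrist"):
    s=snapshot(n);save(s,n+"5",None,1.5);c=cloud(s)
    k=(c[...,2]>.006)&(c[...,2]<.06)&(abs(c[...,0]-.437)<.035)&(abs(c[...,1]+.055)<.035)
    P=c[k]
    if len(P)<20: print(n,"none");continue
    A=np.c_[2*P,np.ones(len(P))];q=np.linalg.lstsq(A,(P**2).sum(1),rcond=None)[0]
    print(n,"knob",len(P),np.round(q[:3],4),np.sqrt(q[3]+q[:3]@q[:3]),P.min(0),P.max(0))
rows([([.4375,-.056,.04],down(YAW)),([.4375,-.056,.006],down(YAW))],1)
```

```text
[ 0.42977213 -0.05916051  0.12967983] [-179.69577665    0.22374839    5.8881775 ] [ 1.37286767 -0.3913047  -0.3534852 ] [ 18.06589167   2.9609993  -35.87702441  -0.44141531 -51.31734487
  78.09804722] 0.0450714827441416
top none
scene knob 247 [ 0.44   -0.0574  0.0274] 0.024075821133118517 [ 0.41835227 -0.08367951  0.00819996] [ 0.46424097 -0.04475449  0.05208112]
wrist knob 2253 [ 0.4381 -0.0543  0.0278] 0.02473035172707945 [ 0.41526418 -0.07886638  0.02491101] [ 0.46295952 -0.02978304  0.05353665]
0.0042 0.0006 0.0919 -0.32 -0.07 0.21 1;
0.0042 0.0008 0.1259 -0.32 -0.07 0.21 1
```

View pics/wrist5.png

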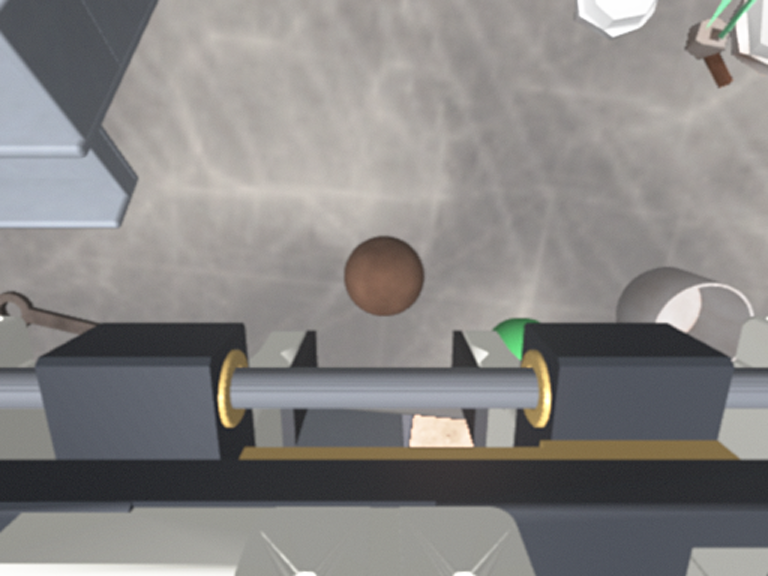

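View pics/scene5.png

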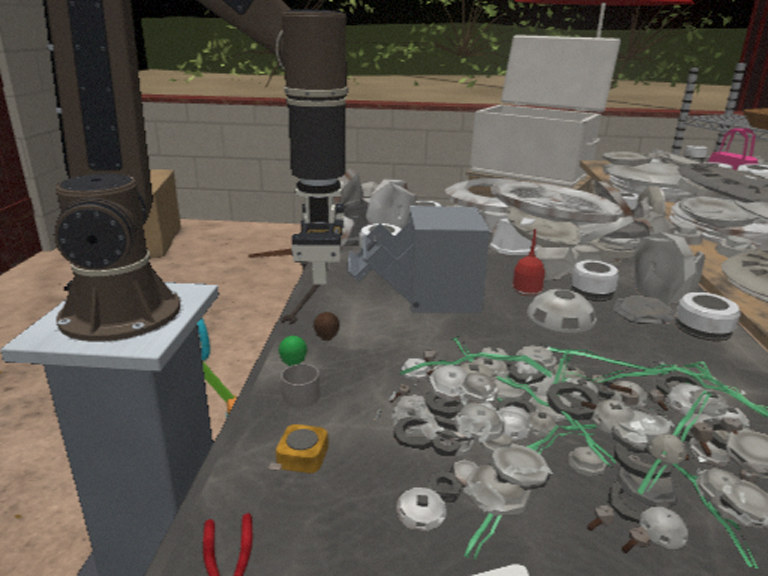

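The wrist view shows the brown knob at (384,275), centred between the fingers (cols 305 and 460); the bin is open at the left. Descending.

Emit:
jog_arm:
  targets: "0.0045 0 0 0.3 0 0 1; 0.0045 0 0.015 0.3 0 0 1; 0.0045 0 0.045 0.3 0 0 1; 0.0045 0 0.075 0.3 0 0 1; 0.0045 0 0.1 0.3 0 0 1; 0.0045 0 0.116 0.3 0 0 1; 0.0045 0 0.125 0.3 0 0 1; 0.0045 0 0.125 0.3 0 0 1"

```text
clock: 10.0
tool_pos: [0.438, -0.0547, 0.0067]
orientation: [-179.4, -0.0, 6.2]
force: [-1.3, 0.7, -0.3]
opening: 0.0876
```

Emit:
jog_arm:
  targets: "0 0 0 0 0 0 -1; 0 0 0 0 0 0 -1; 0 0 0 0 0 0 -1; 0 0 0 0 0 0 -1; 0 0 0 0 0 0 -1; 0 0 0 0 0 0 -1; 0 0 -0.01 0 0 0 -1; 0 0 -0.03 0 0 0 -1"

```text
clock: 11.0
tool_pos: [0.4372, -0.0552, 0.0368]
orientation: [-179.4, 0.1, 6.1]
force: [0.3, -0.3, -1.3]
opening: 0.0472
```

Run:
```python
from h import *
o=telemetry.get_obs();print(o["tool_pos"],o["orientation"],o["force"],o["joint_pos"],o["opening"])
s=snapshot("scene");save(s,"sc6",(150,100,350,300),3)
rows([(U(-133,0,240)*[0,0,1]+[.437,-.05,0],down(YAW)),(U(-133,0,220),down(YAW)),(U(-130,0,125),down(YAW))],-1)
```

```text
[ 0.43723165 -0.05519227  0.03676994] [-1.79401482e+02  8.36979545e-02  6.14637263e+00] [ 0.34439613 -0.26516572 -1.27186152] [ 18.02721513  11.79385172 -41.33828538  -1.00582768 -36.83077846
  78.92360664] 0.047218925287533166
-0.0009 -0.0072 -0.2005 -0.61 -0.16 0.29 -1;
0.1107 -0.1858 -0.1783 -0.61 -0.16 0.29 -1;
0.1134 -0.1848 -0.0833 -0.61 -0.16 0.29 -1
```

View pics/sc6.png

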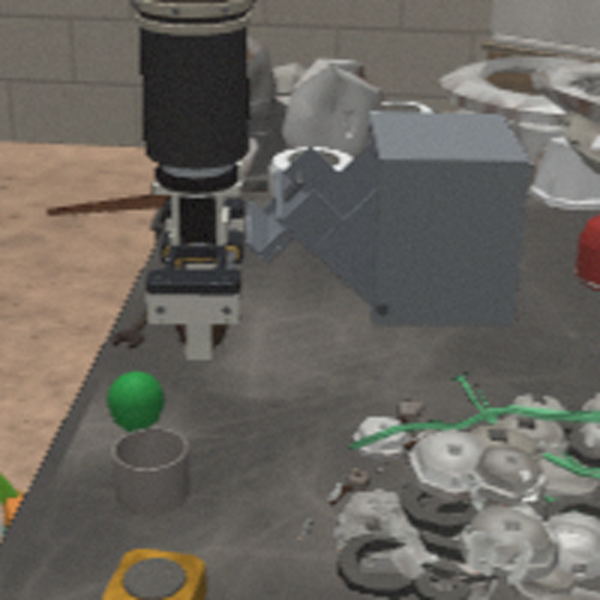

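The knob is held (opening 47 mm, dark ball between the fingers at crop (200,330)). Lifting and carrying it over the mouth.

Emit:
jog_arm:
  targets: "0 0 -0.05 0 0 0 -1; 0 0 -0.105 0 0 0 -1; 0.005 -0.01 -0.16 0.3 0 0 -1; 0.03 -0.045 -0.18 0.5 0 0 -1; 0.055 -0.09 -0.18 0.6 0 0 -1; 0.08 -0.135 -0.18 0.6 0 0 -1; 0.1 -0.17 -0.18 0.6 0 0.3 -1; 0.111 -0.186 -0.18 0.6 0 0.3 -1"

```text
clock: 12.05
tool_pos: [0.5292, 0.1418, 0.2216]
orientation: [-178.8, -0.1, 6.0]
force: [-0.3, -0.2, -1.8]
opening: 0.0473
```

Run:
```python
from h import *
o=telemetry.get_obs();print(o["tool_pos"],o["orientation"],o["force"],o["opening"])
s=snapshot("top");save(s,"top7",(130,120,290,260),4)
s=snapshot("scene");save(s,"sc7",(180,60,380,260),3)
rows([(U(-133,0,200),down(YAW)),(U(-131,0,120),down(YAW))],-1)
```

```text
[0.52920288 0.14180244 0.22159929] [-1.78777602e+02 -1.24510288e-01  5.96842061e+00] [-0.32323758 -0.24126914 -1.79594226] 0.04728258955375848
-0.0008 0.0018 0.0213 -1.20 -0.11 0.07 -1;
0.0010 0.0035 0.1013 -1.20 -0.11 0.07 -1
```

View pics/sc7.png

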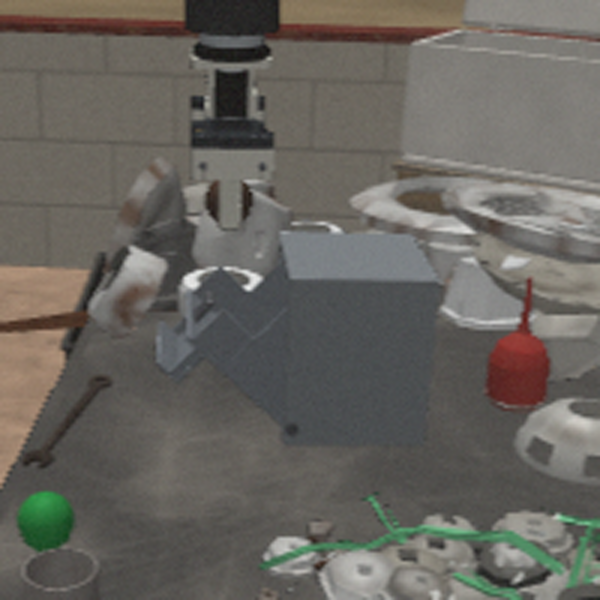

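View pics/top7.png

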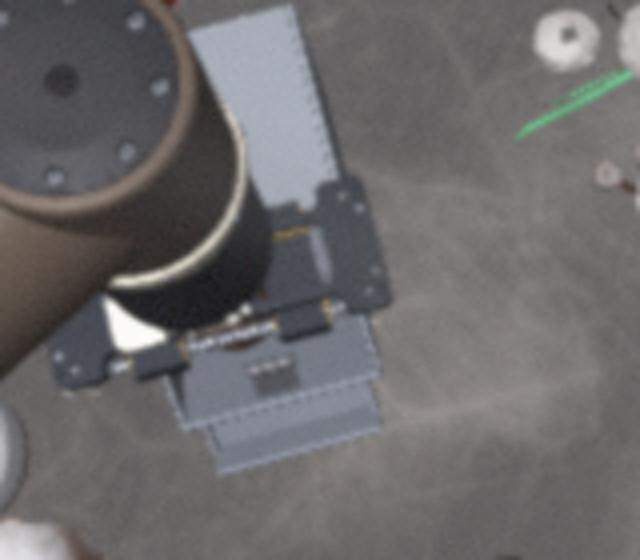

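Emit:
jog_arm:
  targets: "-0.001 0.001 0.015 -0.5 0 0 -1; -0.001 0.002 0.035 -1 0 0 -1; -0.001 0.002 0.055 -1.2 0 0 -1; -0.001 0.003 0.075 -1.2 0 0 -1; -0.001 0.0035 0.09 -1.2 0 0 -1; -0.001 0.0035 0.1 -1.2 0 0 -1; -0.001 0.0035 0.104 -1.2 0 0 -1; -0.001 0.0035 0.104 -1.2 0 0 -1"

```text
clock: 13.15
tool_pos: [0.5288, 0.1399, 0.1174]
orientation: [-180.0, -0.1, 6.0]
force: [-0.2, -0.0, -1.4]
opening: 0.047
```

Run:
```python
from h import *
o=telemetry.get_obs();print(o["tool_pos"],o["orientation"],o["force"],o["opening"])
s=snapshot("scene");save(s,"sc8",(180,60,380,260),3)
```

```text
[0.52880485 0.13990593 0.11740205] [-1.79994780e+02 -1.23274643e-01  5.97121977e+00] [-0.24026364 -0.00178148 -1.35019967] 0.04703857228900586
```

View pics/sc8.png

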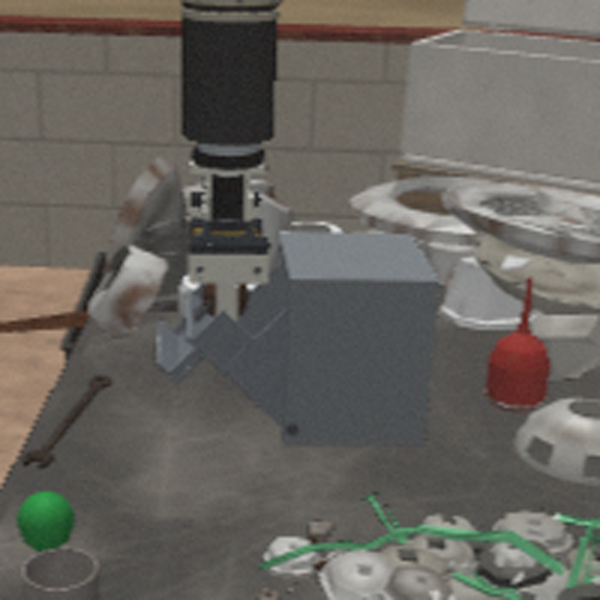

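The fingers and knob are inside the mouth with no contact force. Releasing to about 65 mm, then rising.

Emit:
jog_arm:
  targets: "0 0 0 0 0 0 0.45; 0 0 0 0 0 0 0.45; 0 0 0 0 0 0 0.45; 0 0 0 0 0 0 0.45; 0 0 0 0 0 0 0.45; 0 0 -0.015 0 0 0 0.45; 0 0 -0.05 0 0 0 0.45; 0 0 -0.1 0 0 0 0.45"

```text
clock: 14.2
tool_pos: [0.5281, 0.1396, 0.2188]
orientation: [180.0, -0.0, 6.0]
force: [0.7, 0.8, 0.0]
opening: 0.0631
```

Run:
```python
from h import *
o=telemetry.get_obs();print(o["tool_pos"],o["orientation"],o["force"],o["opening"])
s=snapshot("wrist");save(s,"wr9",None,1.5)
s=snapshot("scene");save(s,"sc9",(180,60,380,260),3)
A=arc(.79,-38,150,.17/.79)
print(A[0]); rows([(A[0]+[0,0,.12],down(YAW)),(A[0]+[-.02,0,.06],A[1]),A,arc(.79,-36,130,.17/.79)],-1)
```

```text
[0.52811336 0.13957754 0.21877279] [ 1.79957655e+02 -4.59024869e-02  5.98226364e+00] [0.74844737 0.75999521 0.00535898] 0.06312650435627397
[0.46275661 0.13301354 0.09858337]
-0.0695 0.0008 0.0052 -0.19 -0.71 0.13 -1;
-0.0902 -0.0011 0.0649 -0.20 9.03 0.12 -1;
-0.0710 0.0012 0.1252 -0.20 9.03 0.12 -1;
-0.0556 0.0013 0.1380 -0.20 9.03 0.12 -1
```

View pics/wr9.png

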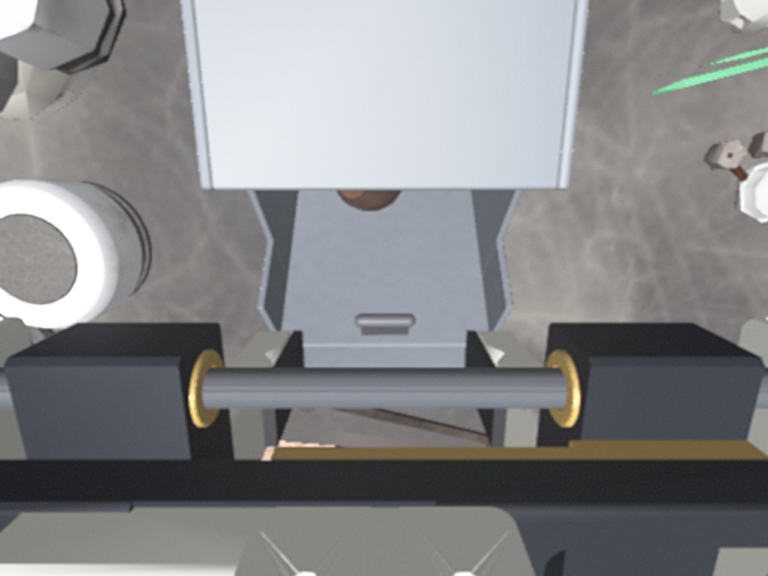

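View pics/sc9.png

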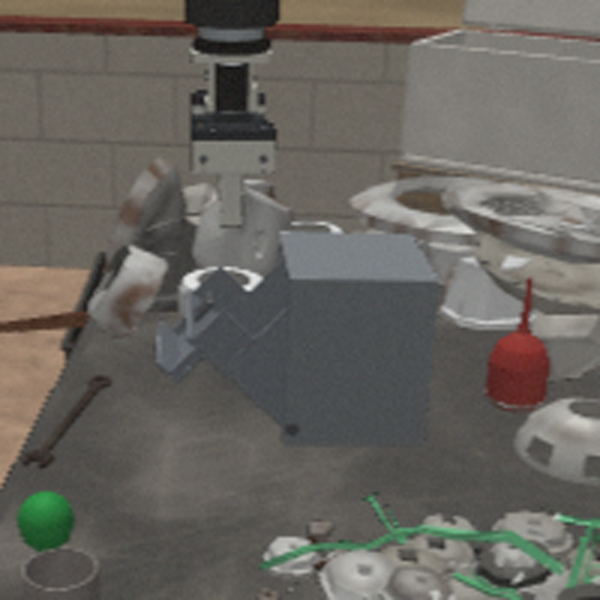

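The wrist view shows the knob at (370,195), low in the bin under the roof edge and clear of the fingers. Next I re-enter the lip trough, shut-fingered, to push the bin home.

Run:
```python
from h import *
F=arc(.8,-37,133,.17/.8); z=F[1].apply([0,0,1])
rows([(F[0]-z*.12,F[1]),(F[0]-z*.05,F[1]),F],-1); print(F[0]-z*.12,F[0])
```

```text
-0.0779 0.0009 0.0193 -0.20 9.03 0.12 -1;
-0.0669 0.0011 0.0884 -0.20 9.03 0.12 -1;
-0.0591 0.0013 0.1378 -0.20 9.03 0.12 -1
[0.45461071 0.13217174 0.20438999] [0.47480505 0.13425862 0.08611982]
```

Emit:
jog_arm:
  targets: "-0.04 0 0 0 4 0 -1; -0.077 0 0.005 0 9 0 -1; -0.077 0.001 0.02 0 9 0 -1; -0.075 0.001 0.04 0 9 0 -1; -0.069 0.001 0.068 0 9 0 -1; -0.065 0.001 0.09 0 9 0 -1; -0.06 0.001 0.115 0 9 0 -1; -0.057 0.0013 0.135 0 9 0 -1"

```text
clock: 15.3
tool_pos: [0.4774, 0.1348, 0.089]
orientation: [-179.8, -9.8, 6.0]
force: [0.7, -0.2, 0.9]
opening: 0.0006
```

Run:
```python
from h import *
o=telemetry.get_obs();print(o["tool_pos"],o["orientation"],o["force"],o["opening"])
s=snapshot("scene");save(s,"sc10",(180,60,380,260),3)
def pose(t,over):
    l=.2*t;ph=t-l;pz=132
    px=-9-9.5/np.cos(ph)-(148-pz)*np.tan(ph)+over
    return arc(t,px,pz,.2)
rows([pose(t,o) for t,o in zip([.8,.77,.71,.65,.58,.51,.44,.37],[0,2,2,2,2,2,2,2])],-1)
```

```text
[0.47741088 0.13475711 0.08901732] [-179.7799648    -9.7732548     6.00344968] [ 0.65365495 -0.18075195  0.94620941] 0.0005839924591558162
0.0023 -0.0005 -0.0014 -0.14 -0.44 0.09 -1;
0.0073 -0.0005 -0.0061 -0.14 -0.78 0.09 -1;
0.0142 -0.0005 -0.0126 -0.14 -1.47 0.09 -1;
0.0215 -0.0005 -0.0186 -0.14 -2.16 0.09 -1;
0.0304 -0.0005 -0.0249 -0.14 -2.96 0.09 -1;
0.0396 -0.0005 -0.0305 -0.14 -3.76 0.09 -1;
0.0491 -0.0005 -0.0352 -0.14 -4.56 0.09 -1;
0.0589 -0.0005 -0.0392 -0.14 -5.36 0.09 -1
```

View pics/sc10.png

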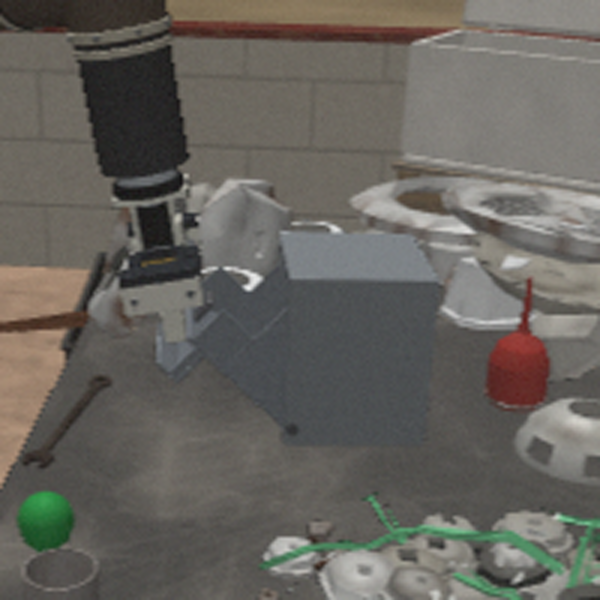

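The tip is back in the trough at crop (175,345). Pushing back along the arc.

Emit:
jog_arm:
  targets: "0.0023 0 -0.0014 0 0 0 -1; 0.0073 0 -0.006 0 -0.8 0 -1; 0.0142 0 -0.0126 0 -1.5 0 -1; 0.0215 0 -0.0186 0 -2.2 0 -1; 0.0304 0 -0.0249 0 -3 0 -1; 0.0396 0 -0.0305 0 -3.8 0 -1; 0.0491 0 -0.0352 0 -4.6 0 -1; 0.0589 0 -0.0392 0 -5.4 0 -1"

```text
clock: 16.35
tool_pos: [0.5284, 0.1397, 0.1373]
orientation: [-179.8, -4.3, 6.0]
force: [-0.2, 0.4, -0.5]
opening: 0.0002
```

Run:
```python
from h import *
o=telemetry.get_obs();print(o["tool_pos"],o["orientation"],o["force"],o["opening"])
s=snapshot("scene");save(s,"sc11",(180,60,380,260),3)
s=snapshot("wrist");save(s,"wr11",None,1.2)
def pose(t,over):
    l=.2*t;ph=t-l;pz=132
    px=-9-9.5/np.cos(ph)-(148-pz)*np.tan(ph)+over
    return arc(t,px,pz,.2)
rows([pose(t,o) for t,o in zip([.34,.28,.22,.16,.10,.05,.02,0],[2,2,3,3,3,3,3,3])],-1)
```

```text
[0.52838589 0.13971277 0.1372634 ] [-179.80243217   -4.2820169     6.01853862] [-0.18312297  0.40408431 -0.51690784] 0.00024245076818513715
0.0020 0.0002 0.0002 -0.22 -0.48 0.10 -1;
0.0104 0.0002 -0.0031 -0.22 -1.17 0.10 -1;
0.0198 0.0002 -0.0059 -0.22 -1.86 0.10 -1;
0.0284 0.0002 -0.0080 -0.22 -2.54 0.10 -1;
0.0371 0.0002 -0.0095 -0.22 -3.23 0.10 -1;
0.0444 0.0002 -0.0103 -0.22 -3.80 0.11 -1;
0.0487 0.0002 -0.0106 -0.22 -4.15 0.11 -1;
0.0516 0.0002 -0.0107 -0.22 -4.38 0.11 -1
```

View pics/sc11.png

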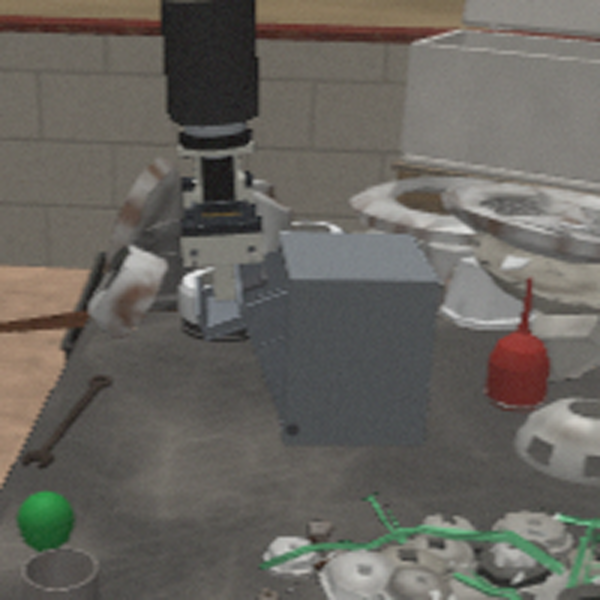

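View pics/wr11.png

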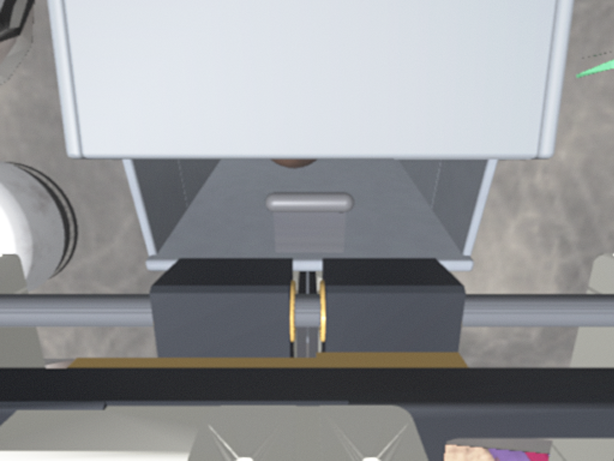

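The bin is about 0.35 rad open, with the knob visible inside at (292,160). Pushing on to the click.

Emit:
jog_arm:
  targets: "0.002 0 0 0 -0.5 0 -1; 0.0104 0 -0.0031 0 -1.2 0 -1; 0.0198 0 -0.0059 0 -1.9 0 -1; 0.0284 0 -0.008 0 -2.5 0 -1; 0.0371 0 -0.0095 0 -3.2 0 -1; 0.0444 0 -0.0103 0 -3.8 0 -1; 0.0487 0 -0.0106 0 -4.2 0 -1; 0.053 0 -0.0107 0 -4.4 0 -1"

```text
clock: 17.45
tool_pos: [0.578, 0.145, 0.1516]
orientation: [-179.8, 0.4, 6.0]
force: [-26.1, 4.6, 16.8]
opening: 0.0002
```

Run:
```python
from h import *
o=telemetry.get_obs();print(o["tool_pos"],o["orientation"],o["force"],o["opening"])
s=snapshot("scene");save(s,"sc12",(180,60,380,260),3)
print((RU.inv().apply(np.array(o["tool_pos"])-O))*1e3)
```

```text
[0.57804969 0.14498547 0.15158567] [-179.81752619    0.43137712    5.97441484] [-26.14060423   4.62497158  16.82853565] 0.0001944297442910748
[-8.33861401e+01  5.72429858e-02  1.51585669e+02]
```

View pics/sc12.png

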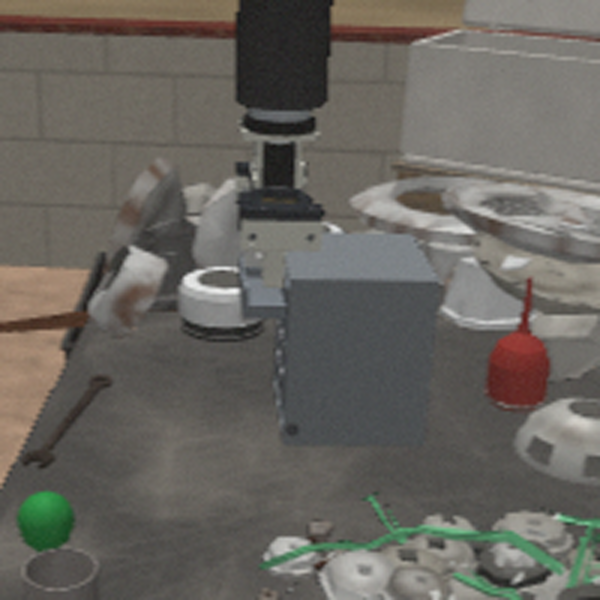

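It reads 26 N against the closed stop, so it's seated. I'll back off the panel (staying clear of the rim) and lift straight out.

Emit:
jog_arm:
  targets: "-0.005 0 0 0 0 0 -1; -0.011 0 0 0 0 0 -1; -0.011 0 -0.01 0 0 0 -1; -0.011 0 -0.03 0 0 0 -1; -0.011 0 -0.06 0 0 0 -1; -0.02 0 -0.1 0 0 0 -1; -0.05 0 -0.14 0 0 0 -1; -0.1 0 -0.15 0 0 0 -1"

```text
clock: 18.5
tool_pos: [0.4809, 0.1347, 0.3056]
orientation: [-179.8, 0.2, 5.9]
force: [-1.5, 0.3, -0.2]
opening: 0.0004
```

Run:
```python
from h import *
o=telemetry.get_obs();print(o["tool_pos"],o["force"],o["joint_pos"])
s=snapshot("wrist");save(s,"wr13",None,1.5)
c=cloud(s);z=c[...,2];x=c[...,0];y=c[...,1]
f=(z>.13)&(z<.146)&(x>.53)&(x<.62)&(y>.09)&(y<.2); print("floor",np.nanmean(c[f],0),f.sum())
a=(z>.16)&(z<.175)&(x>.5)&(x<.57)&(y>.05)&(y<.23);print("rim",c[a].mean(0),a.sum())
s=snapshot("scene");save(s,"sc13",None,1.5);c=cloud(s)
for nm in ["bolt_tin","tape_measure","chrome_cap","bin_lip"]:
    for d in models.cut_out(nm,s)[:1]: print(nm,round(d["conf"],2),np.round(np.nanmedian(c[d["region"]],0),3))
```

```text
[0.48091571 0.13465973 0.30555565] [-1.46486989  0.34216968 -0.2225253 ] [ 37.96716822   1.29171984 -13.14678429  -0.32759522 -75.60197322
  58.06162644]
floor [0.56949681 0.14501062 0.13968836] 4262
rim [0.5464464  0.14250177 0.1671125 ] 596
bolt_tin 0.94 [ 0.431 -0.265  0.026]
chrome_cap 0.87 [0.5   0.351 0.044]
bin_lip 0.57 [0.5   0.352 0.044]
```

View pics/wr13.png

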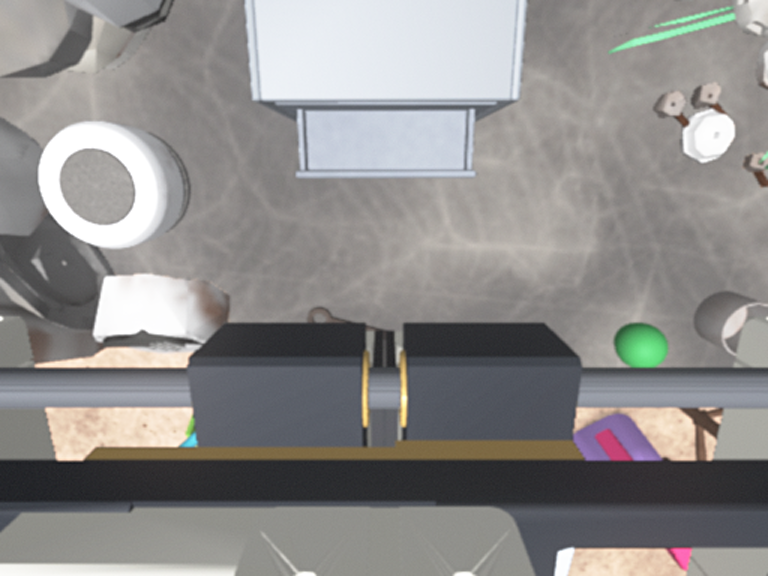

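View pics/sc13.png

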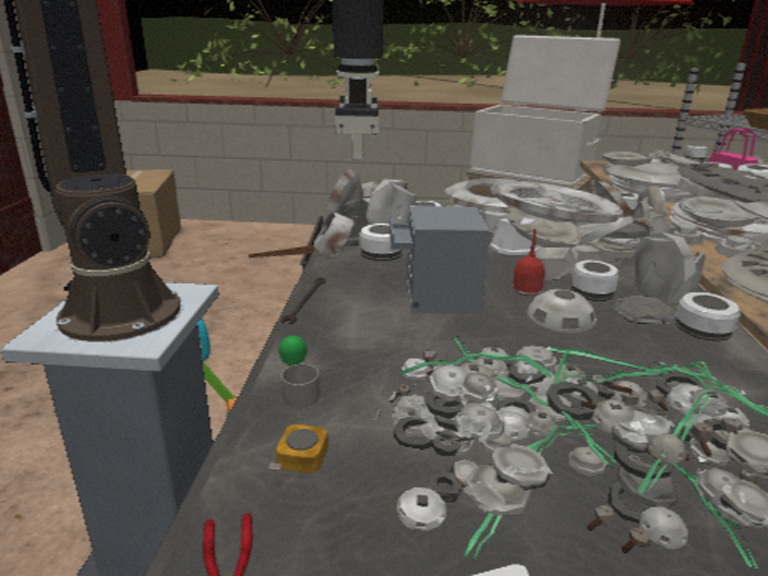

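The wrist view shows the lip tight under the roof (trough at rows 108–175). Its rim is at x = 0.546, against 0.545 at the start (0.05 rad ajar would read about 7 mm further forward). The bystanders are unmoved and the knob is gone from the table. Handing in.

Run:
```python
from h import *
print(job.close_job()); o=telemetry.get_obs();print(o["clock"],o["force"])
```

```text
the job is handed in; nothing more can be done
None
the job is handed in; nothing more can be done
```

I tipped the bin to its stop by the lip, dropped the brown bed knob into it and pushed it shut. I handed the job in after about 18.6 s; no verdict is reported.

**Last checks:**
- **Bin shut:** it pushed back with 26 N at the closed position. Afterwards the lip rim measured x = 0.546 m against 0.545 m at the start, so it looks fully caught.
- **Knob:** it was visible in the bin at about 0.35 rad open. Once shut it is hidden, so its final position is inferred. It is gone from its place on the table.
- **Other things:** the tin and chrome cap measured within a few mm of where they started. The network missed the tape measure in the last picture, but by eye it and the green look-alike had not moved.
- **Network misread:** for the lip, the last detection landed on the chrome cap, so I ignored it and used the depth measurement.

**Possible problem:** joint 3 read -58.286° partway through the pull, against a stated limit of -58.28°. I eased the lean straight away and the run carried on normally, but that reading is at or just past the limit.

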